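# Find the release notch of a welding jig and press the key

### The job

The finned cooler plate is still locked in the welding jig. With the fingertips closed, touch down on the left end (the robot's left) of the steel bar along the jig's near edge, sweep along the bar to the right until you find the notch in it, then press the release key inside the notch fully down, so that the copper jaw backs off the plate, and move clear. Pick nothing up, and leave the plate and the other things on the bench where they are.

Things in the scene. Friction and masses are not known exactly. Their poses are not given: they have to be found in the camera images.
- jig: Grey welding jig fixed to the bench; yaw within 0.35 rad. Origin: underside centre; +x away from the robot, +y to its left (at yaw 0). Base 20 mm thick, 500 mm long in y. A straight steel bar 22 mm thick lies along y at x = -90 mm, its top at z = 50 mm, exposed from y = +140 to -140 mm. From x = -125 to -60 mm nothing but bar and key rises above the base between the housings.
- bar_start (a point): Left end of the bar's exposed top face, mid-thickness (x -90, y +140, z 50 mm in the jig). The bar is sprung: it gives straight down up to 6 mm, about 1.5 N to start, then 1.2 N per mm. A dark steel housing (42 mm in x, 110 mm long, 65 mm high) begins here, going left, so touch down about 20 to 50 mm to the right of this point.
- bar_end (a point): Right end of the bar's exposed top face (x -90, y -140, z 50 mm in the jig); a like housing begins here, going right. The one notch is 44 mm long, cut across the bar's full thickness; its centre lies somewhere from y = 0 to y = -100 mm in the jig, another place each time: 140 to 240 mm from the left end.
- key (a joint): How far the steel release key in the notch is pressed, m: 0 = up (its top 8 mm below the untouched bar's top, z = 42 mm in the jig), 0.009 = fully down, at its stop (top at z = 33 mm). The key fills the notch's floor, 20 mm thick. It moves straight down, stiffly, at about 6 to 9 N, and stays where it is left.
- jaw (a joint): How far the copper clamp jaw has backed off the plate, m: 0 = locked, 0.012 = released. Driven by the key (4/3 of its travel). Locked, it spans x = -40 to -20 mm in the jig, top at z = 50 mm.
- plate_mid (a point): Centre of the loose aluminium finned plate, 125 x 200 x 22 mm, 0.7 kg, lying in the jig behind the copper jaw. Leave it.
- spool_mid (a point): Centre of a loose wire spool, diameter 100 mm, 55 mm high, on the bench to the left of the jig. Leave it.
- tin_mid (a point): Centre of a loose tin, diameter 72 mm, 100 mm high, on the bench to the right of the jig. Leave it.
- hammer: Loose hammer, 240 mm long, lying on the bench to the left of the jig, behind its left housing. Leave it.

How it is judged:
On the way, in this order (a step that is already met when the one before it is completed fails the run):
1. the fingertips touch the bar within 60 mm of its left end (contact force between the fingers and jig above 0.3 N and x of the grasp point in the frame of jig between -0.12 and -0.06 m and z of the grasp point in the frame of jig below 0.1 m and y of the grasp point in the frame of jig above 0.08 m and value of joint key below 0.002 m), for 0.05 s.
2. the fingertips touch the bar further right, 75 to 110 mm from its left end, the key not yet pressed (contact force between the fingers and jig above 0.3 N and x of the grasp point in the frame of jig between -0.12 and -0.06 m and z of the grasp point in the frame of jig below 0.1 m and y of the grasp point in the frame of jig between 0.03 and 0.065 m and value of joint key below 0.002 m), for 0.05 s.
3. the fingertips press the key in the notch down (value of joint key above 0.0075 m and contact force between the fingers and jig above 0.3 N), for 0.05 s.
At the end, for the whole second after the job is handed in: The key is at least 7.5 of its 9 mm down and the jaw at least 9 mm back, after the fingertips have touched the bar within 60 mm of its left end and then 75 to 110 mm from it; the plate, spool, tin and hammer are within 20 mm of where they were (value of joint key above 0.0075 m and value of joint jaw above 0.009 m and distance of each of plate_mid, spool_mid, tin_mid, hammer from where it was at the start of the episode below 0.02 m).
It fails at once if the plate is lifted or shoved (distance of plate_mid from where it was at the start of the episode above 0.02 m).
It fails at once if the spool, tin or hammer is picked up or shoved (distance of any of spool_mid, tin_mid, hammer from where it was at the start of the episode above 0.02 m).
It also fails if it takes over 59 s, if anything falls off the work surface, if the arm or the gripper's body presses on something with over 40 N, if the wrist force passes 120 N, or if a joint passes its speed limit or range.

### The arm

A 7-joint arm with a two-finger parallel gripper is mounted at the origin on the work surface. World frame = base frame: x ahead of the robot, y to its left, z up, the work surface at z = 0. Lengths are in m, angles in rad, forces in N, time in s.
With the tool pointing down it reaches from about 0.425 to 0.8 m from the base axis. Payload 8.3 kg.
Tool frame: the origin (TCP) lies between the finger pads; the fingertips stand 25 mm ahead of it and the grasp point (between the pads) lies 6 mm ahead of it; x points along the fingers, y is the direction in which the jaws open and shut, and the axes are right-handed (so a half turn about x gives the same grasp; the last joint's range is limited). The gripper opens to 85 mm and grips with 20 to 120 N. Pads are 22 mm wide; open, the fingers measure 114 mm over their backs; the gripper's body (76 mm by 85 mm) begins 54 mm behind the grasp point. The pads swing forward as they close: fully open they stand 13 mm farther back than shut.
Start: joints at [1.073, 0.383, 0.016, 1.37, -0.006, 1.388, -0.046], TCP at [0.263, -0.567, 0.256] pointing down, gripper open.
Joint ranges: [-2.95, 2.95], [-0.25, 2.06], [-1.52, 1.56], [0.18, 2.33], [-1.44, 4.58], [0.02, 2.06], [-3.01, 3.01]. Speed limits (rad/s): [2.39, 2.39, 3.01, 3.01, 3.14, 3.14, 3.14].

### API

Orientations are given as a unit quaternion [x, y, z, w].
In Python, from bench import ctrl gives the robot as it stands. Calls block until the motion is done:
- ctrl.move_pose(position, orientation): joint-space move of the TCP to a pose.
- ctrl.move_straight(position, orientation=None, max_speed=0.15): straight line of the TCP; orientation=None keeps the orientation; max_speed is the mean speed in m/s.
- ctrl.goto_joints(angles): joint-space move.
- ctrl.command_gripper(opening, strength=None): opening from 0.0 (shut) to 1.0 (fully open); strength is the grip in N (None keeps the last); returns when the fingers have stopped.
- ctrl.sleep(seconds).
- ctrl.inverse_kinematics(position, orientation): joint angles nearest the present ones, or None.
- ctrl.capture(name): name is "side" or "top" or "wrist"; returns a dict with "pixels" (480x640x3 uint8, blue, green, red), "vertical_fov" (degrees; the focal length in pixels is half the picture's height over the tangent of half this angle, whatever the lens; pixels are square), "cx", "cy" (the principal point, pixels), "k1" (the pictures are not rectified: a ray, as slopes to the right and down, at radius r is drawn at 1 + k1 r^2 times it, then the intrinsics apply), "position" and "attitude" of the camera in the world; the wrist camera has in their place "T_tool_cam" (4x4, takes a point from camera to tool coordinates, whose origin is the TCP and whose axes are the tool frame's). Camera axes: x right, y down, z forward; pixel columns grow to the right and rows downward; lengths in m; the calibration is good to about 2 mm. A picture is of the moment at which its call begins: read the wrist's pose just before it. There is no depth.
A pose or a line that the arm cannot do raises ctrl.Unreachable and nothing moves.
- ctrl.close_job(): hands the job in, once; it reports no verdict.
Trained networks look in the newest picture that a camera, given by its name, has taken for a name from the list of things; names that differ only in an ending like _2 or _b are one class to them, and where a whole thing is asked for, a point or a joint stands for the part that bears it (a point fixed in the world has none). Each returns a list of dicts, best first, with "score" (0 to 1); they miss things now and then, are a little off and sometimes report something else, mostly with a low value. They report only what shows in the picture. A call takes as long as a camera call.
- ctrl.outline_of(name, camera): "mask" (480x640 bool, what is visible of it) and "rect" ([centre column, centre row, width, height] in pixels, round what is visible of it).
Readings, each from a call of its own:
- ctrl.get_time_s(): time.
- ctrl.get_joint_positions(): joint angles.
- ctrl.get_joint_velocities(): joint speeds.
- ctrl.get_effort(): joint torques, N m.
- ctrl.get_position(): TCP position.
- ctrl.get_tool_rot(): TCP orientation.
- ctrl.get_contact_force(): force on the tool from outside, world axes, zero at the start.
- ctrl.get_torque(): the same for the moment, N m.
- ctrl.get_opening(): opening from 0.0 (shut) to 1.0 (fully open).
Only numpy, scipy, OpenCV 4.12 (cv2) and the standard library are available. Lean on these libraries where they do the work, as an engineer would, in place of code of your own. Each camera call takes 0.05 s, during which the arm holds its last target.

## Working session

There is one attempt and no reset: what is moved stays moved. The work goes in short steps, each a Python script; the robot and the scene stay as the last script left them, time stands still between calls to the robot, and variables do not carry over. Pictures are saved under pics/ and viewed, and the job is handed in when it is done.

```bash
mkdir -p pics; ls
python3 - <<'E'
from bench import ctrl
import cv2
for n in ("side","top","wrist"):
    d=ctrl.capture(n); cv2.imwrite(f"pics/{n}0.png",d["pixels"])
    print(n,{k:v for k,v in d.items() if k!="pixels"})
    for t in ("jig","key","jaw","plate_mid"):
        print(t,[(round(r["score"],2),[round(float(x)) for x in r["rect"]]) for r in ctrl.outline_of(t,n)])
print(ctrl.get_time_s(),ctrl.get_position(),ctrl.get_tool_rot(),ctrl.get_contact_force())
E
```

```text
pics
side {'vertical_fov': 47.18728964996739, 'cx': 315.9974903991102, 'cy': 238.15618150697668, 'k1': -0.023909687593335425, 'position': array([0.20982039, 0.83305361, 1.17010584]), 'attitude': array([-0.20244171,  0.91940858, -0.32819318,  0.07742381])}
jig [(0.71, [335, 247, 115, 160])]
key [(0.55, [372, 209, 10, 12])]
jaw [(0.81, [347, 236, 21, 69])]
plate_mid [(0.85, [318, 234, 60, 65])]
top {'vertical_fov': 42.78347322965955, 'cx': 317.6568213234785, 'cy': 248.6019021791128, 'k1': -0.20669232334053378, 'position': array([0.32406668, 0.02353234, 1.57670185]), 'attitude': array([ 0.70688649, -0.70165176,  0.05833097, -0.06777749])}
jig [(0.6, [359, 267, 195, 136])]
key [(0.24, [224, 328, 43, 38])]
jaw [(0.72, [356, 268, 92, 30])]
plate_mid [(0.95, [346, 242, 84, 66]), (0.39, [226, 328, 45, 37])]
wrist {'vertical_fov': 59.57573568578372, 'cx': 324.2228784621996, 'cy': 242.85234082664428, 'k1': -0.08372754240568044, 'T_tool_cam': array([[ 8.95442275e-04, -2.72850213e-01,  9.62056110e-01,
        -1.18121505e-01],
       [ 9.99999593e-01,  1.37800708e-04, -8.91676639e-04,
        -4.64302630e-04],
       [ 1.10722148e-04,  9.62056517e-01,  2.72850226e-01,
        -6.91107275e-02],
       [ 0.00000000e+00,  0.00000000e+00,  0.00000000e+00,
         1.00000000e+00]])}
jig []
key []
jaw []
plate_mid []
0.75 [ 0.26328171 -0.56682271  0.25630195] [ 0.69047314  0.15253514 -0.69044879  0.15251346] [-0.02790683  0.78077996 -0.17919503]
```

View pics/top0.png

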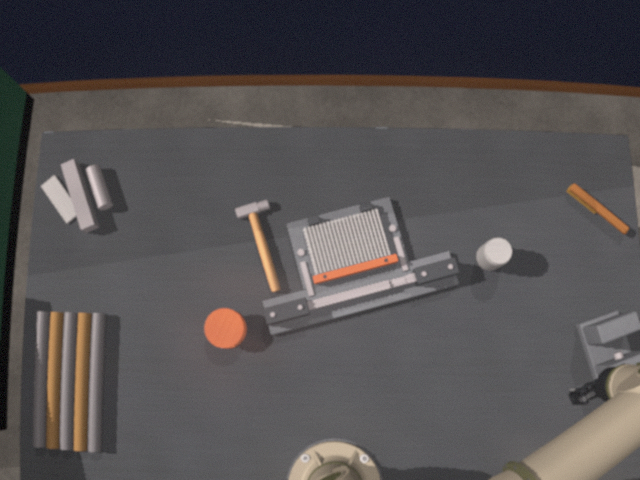

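View pics/side0.png

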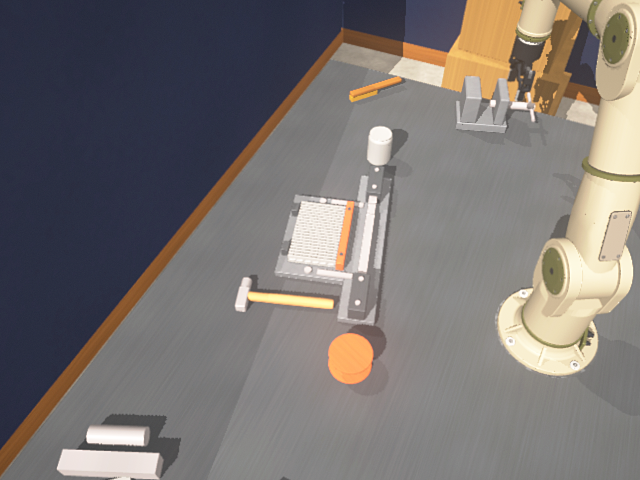

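Run:
```python
import cv2
a=cv2.imread("pics/top0.png")[180:350,240:470]; cv2.imwrite("pics/topz.png",cv2.resize(a,None,fx=3.4,fy=3.4,interpolation=2))
a=cv2.imread("pics/side0.png")[155:340,260:420]; cv2.imwrite("pics/sidez.png",cv2.resize(a,None,fx=3.2,fy=3.2,interpolation=2))
```

```text
(no output)
```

View pics/topz.png

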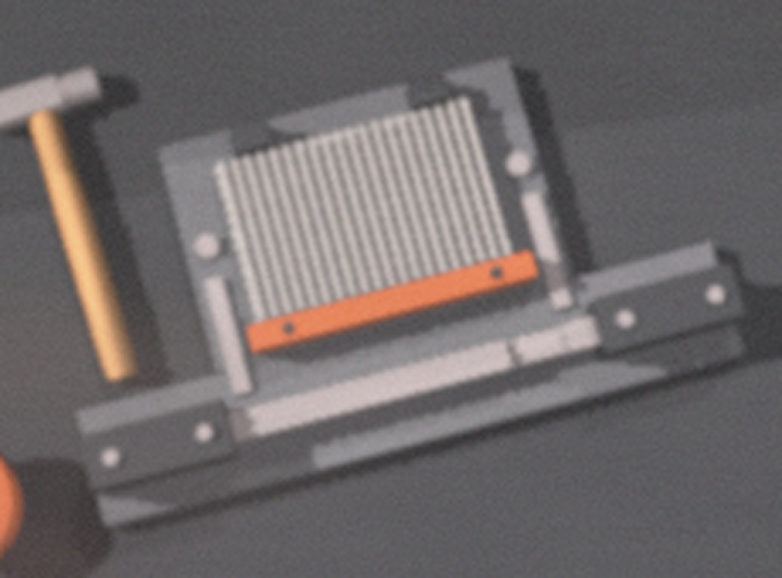

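View pics/sidez.png

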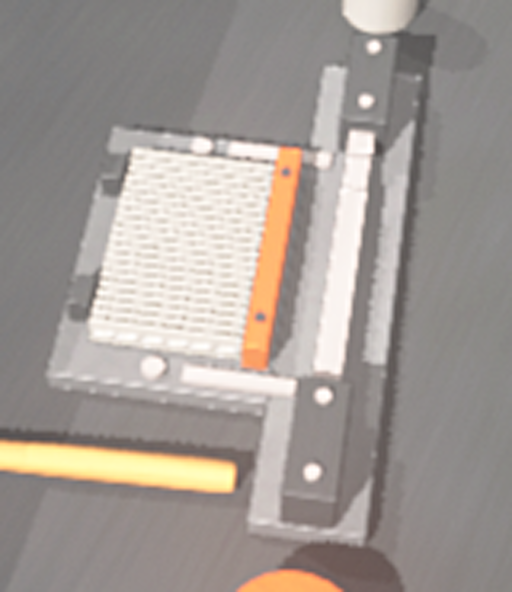

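```bash
cat > h.py <<'E'
import numpy as np, cv2
from scipy.spatial.transform import Rotation as R
from scipy.optimize import least_squares
C={'top':dict(v=42.78347322965955,c=(317.6568213234785,248.6019021791128),k=-0.20669232334053378,p=[0.32406668,0.02353234,1.57670185],q=[0.70688649,-0.70165176,0.05833097,-0.06777749]),
'side':dict(v=47.18728964996739,c=(315.9974903991102,238.15618150697668),k=-0.023909687593335425,p=[0.20982039,0.83305361,1.17010584],q=[-0.20244171,0.91940858,-0.32819318,0.07742381])}
def proj(cam,P):
    c=C[cam]; f=240/np.tan(np.radians(c['v']/2)); M=R.from_quat(c['q']).as_matrix().T
    K=np.array([[f,0,c['c'][0]],[0,f,c['c'][1]],[0,0,1.]])
    return cv2.projectPoints(np.asarray(P,float).reshape(-1,1,3),cv2.Rodrigues(M)[0],-M@np.array(c['p']),K,np.array([c['k'],0,0,0]))[0].reshape(-1,2)
def jig(s,P): # s=x,y,yaw
    return R.from_euler('z',s[2]).apply(np.atleast_2d(P))+[s[0],s[1],0]
def draw(s,cam,src,out,box,z,extra=[]):
    im=cv2.imread(src); x0,y0,x1,y1=box
    im=cv2.resize(im[y0:y1,x0:x1],None,fx=z,fy=z,interpolation=2)
    def line(P,col):
        # subpixel convention: zoom
        q=(proj(cam,jig(s,P))+.5-[x0,y0])*z-.5
        cv2.polylines(im,[np.round(q).astype(int)],True,col,1)
    line([[-.101,.14,.05],[-.079,.14,.05],[-.079,-.14,.05],[-.101,-.14,.05]],(0,255,0))
    for a in(1,-1): line([[-.111,a*.14,.065],[-.069,a*.14,.065],[-.069,a*.25,.065],[-.111,a*.25,.065]],(0,255,255))
    line([[-.04,.1,.05],[-.02,.1,.05],[-.02,-.1,.05],[-.04,-.1,.05]],(255,0,0))
    for y in extra: line([[-.111,y,.05],[-.069,y,.05]],(0,0,255))
    cv2.imwrite(out,im)
E
cat > fit.py <<'E'
from h import *
T=lambda *p:np.array(p)/3.4+[240,180]-.5+.5/3.4
S=lambda *p:np.array(p)/3.2+[260,155]-.5+.5/3.2
ob=[('top',[-.09,.14,.05],T(236,428)),('top',[-.09,-.14,.05],T(597,330)),('side',[-.09,-.14,.05],S(363,132)),
('side',[-.069,.25,.065],S(285,492)),('side',[-.111,.25,.065],S(336,498)),('top',[-.111,-.25,.065],T(742,315))]
f=lambda s:np.concatenate([proj(c,jig(s,P))[0]-o for c,P,o in ob])
r=least_squares(f,[.55,-.05,.26],loss='soft_l1'); print(r.x); print(f(r.x).reshape(-1,2).round(1))
draw(r.x,'top','pics/top0.png','pics/topf.png',(240,180,470,350),3.4,[-.071,-.115])
draw(r.x,'side','pics/side0.png','pics/sidef.png',(260,155,420,340),3.2,[-.071,-.115])
E
python3 fit.py
```

```text
[ 0.57853992 -0.04383134  0.27149807]
[[-0.6  0.3]
 [ 0.6 -0.1]
 [-0.5 -0.2]
 [-1.2  0.3]
 [ 0.7  0.8]
 [ 2.6  0. ]]
```

View pics/topf.png

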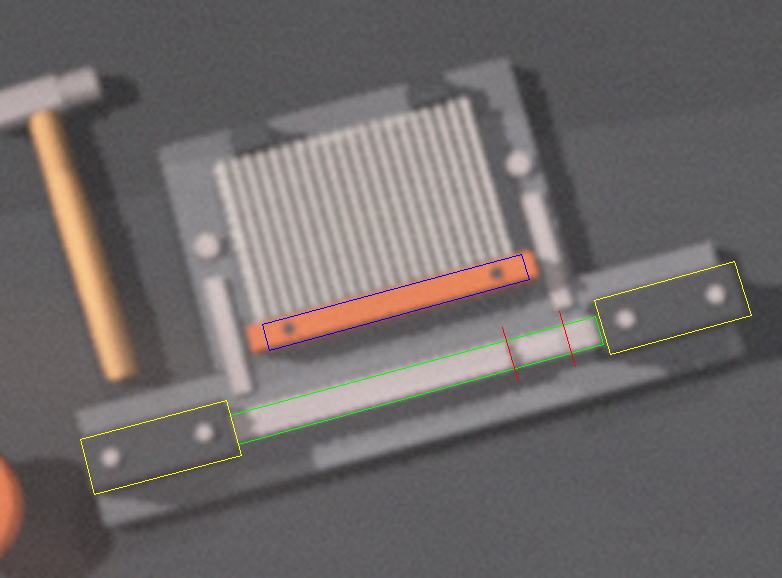

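View pics/sidef.png

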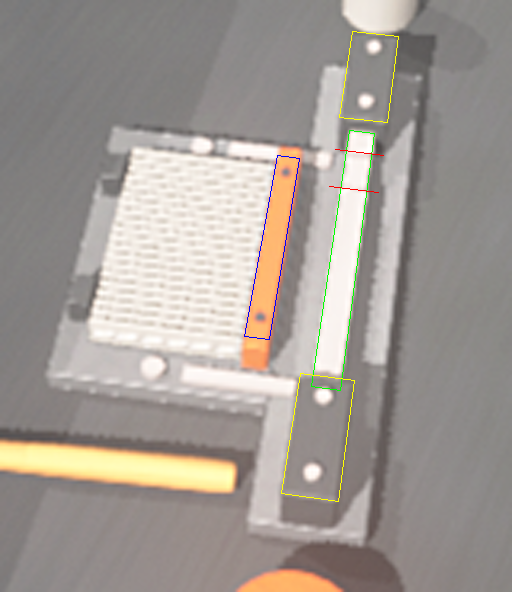

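```bash
cat >> h.py <<'E'
def tool_q(yaw,flip=1):
    y=flip*np.array([np.cos(yaw),np.sin(yaw),0]); x=np.array([0,0,-1.]); z=np.cross(x,y)
    return R.from_matrix(np.c_[x,y,z]).as_quat()
E
python3 - <<'E'
from bench import ctrl
from h import *
s=np.array([0.5785,-0.0438,0.2715])
ctrl.command_gripper(0.0)
P=jig(s,[-.09,.08,.30])[0]
for fl in (1,-1): print(fl,ctrl.inverse_kinematics(P,tool_q(s[2],fl)),ctrl.inverse_kinematics(jig(s,[-.09,.105,.075])[0],tool_q(s[2],fl)))
fl=1
ctrl.move_pose(P,tool_q(s[2],fl))
p=ctrl.get_position();q=ctrl.get_tool_rot()
d=ctrl.capture("wrist"); cv2.imwrite("pics/w1.png",d["pixels"])
np.savez("w1.npz",p=p,q=q,T=d["T_tool_cam"])
print(p,q,ctrl.get_time_s(),ctrl.get_contact_force(),ctrl.get_opening())
for t in ("key","jig"): print(t,[(round(r["score"],2),[round(float(x)) for x in r["rect"]]) for r in ctrl.outline_of(t,"wrist")])
E
```

```text
1 [ 0.53262187  0.06475828 -0.64490022  1.67495197  0.03938743  1.41498132
  0.15411392] [ 0.48874645  0.30512026 -0.71205241  1.98852875  0.24666789  0.93376605
 -0.07716976]
-1 [ 0.41315081  0.05564989 -0.51846108  1.67920654  0.02790826  1.41409737
 -2.97909278] [-1.20669353  0.61954398  1.36970562  2.0514111  -0.70529058  1.07100805
 -2.36393293]
[0.47053396 0.00771533 0.29978996] [ 0.42847865  0.56257969 -0.42859955  0.56232781] 3.7583 [-0.30999862 -0.03704384  0.31902647] -0.0013159001907276312
key []
jig [(0.8, [419, 217, 292, 435])]
```

View pics/w1.png

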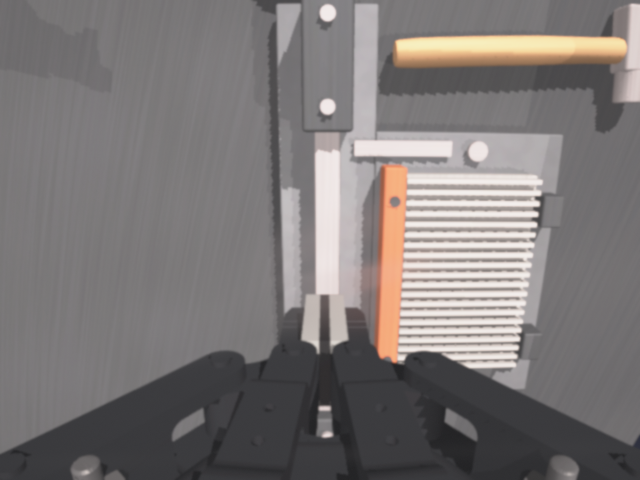

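```bash
cat > wr.py <<'E'
from h import *
def wproj(p,q,T,P):
    Rt=R.from_quat(q).as_matrix(); Rc=Rt@T[:3,:3]; pc=Rt@T[:3,3]+p
    f=240/np.tan(np.radians(59.57573568578372/2)); K=np.array([[f,0,324.2228784621996],[0,f,242.85234082664428],[0,0,1.]])
    M=Rc.T
    return cv2.projectPoints(np.asarray(P,float).reshape(-1,1,3),cv2.Rodrigues(M)[0],-M@pc,K,np.array([-0.08372754240568044,0,0,0]))[0].reshape(-1,2)
E
python3 - <<'E'
from wr import *
w=np.load("w1.npz"); s=np.array([0.5785,-0.0438,0.2715])
J=[[-.111,.14,.065],[-.069,.14,.065],[-.111,.25,.065],[-.069,.25,.065],[-.101,.1,.05],[-.079,.1,.05],[-.101,.03,.05],[-.079,.03,.05]]
print(wproj(w['p'],w['q'],w['T'],jig(s,J)).round(0))
a=cv2.imread("pics/w1.png")[0:340,250:420];cv2.imwrite("pics/w1z.png",cv2.resize(a[100:300],None,fx=3,fy=3,interpolation=2))
E
```

```text
[[299. 136.]
 [350. 135.]
 [297.  -9.]
 [351.  -9.]
 [312. 182.]
 [337. 182.]
 [313. 258.]
 [337. 258.]]
```

View pics/w1z.png

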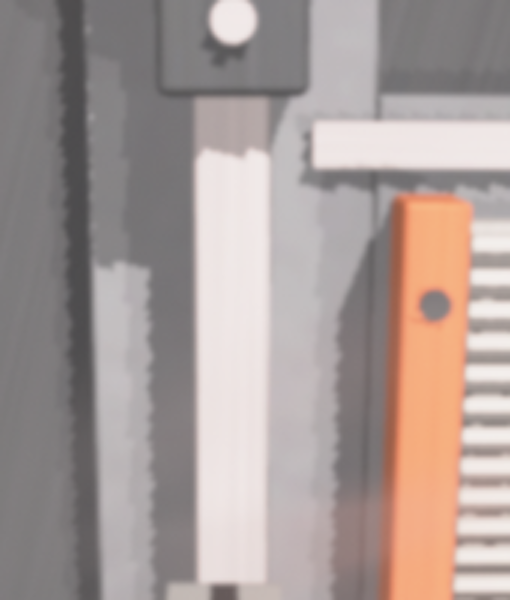

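```bash
cat > st.py <<'E'
import numpy as np
s=np.array([0.5794,-0.0394,0.2715])
def tojig(p):
    from scipy.spatial.transform import Rotation as R
    return R.from_euler('z',-s[2]).apply(np.array(p)-[s[0],s[1],0])
E
python3 - <<'E'
from bench import ctrl
from h import *; from st import *
q=tool_q(s[2])
def go(y,z,v=.15): ctrl.move_straight(jig(s,[-.09,y,z])[0],q,v)
ctrl.move_pose(jig(s,[-.09,.105,.15])[0],q)
go(.105,.085,.08)
ctrl.sleep(.2)
F=np.array([ctrl.get_contact_force() for _ in range(8)]); f0=F.mean(0); print("bias",f0,F.std(0))
np.save("f0.npy",f0)
z=.085
while z>.066:
    z-=.001; go(.105,z,.03); ctrl.sleep(.05)
    f=np.mean([ctrl.get_contact_force() for _ in range(3)],0)-f0
    print(round(z,4),tojig(ctrl.get_position()).round(4),f.round(2))
    if f[2]>2.5: break
print(ctrl.get_time_s())
E
```

```text
bias [-1.408528    0.29982199  0.64079829] [0. 0. 0.]
0.084 [-0.09   0.105  0.084] [ 1.25 -0.6   0.07]
0.083 [-0.09    0.105   0.0829] [ 1.59 -0.37 -0.73]
0.082 [-0.09   0.105  0.082] [ 1.02  0.26 -0.38]
0.081 [-0.0901  0.105   0.081 ] [ 1.79  0.13 -0.34]
0.08 [-0.0901  0.105   0.08  ] [ 1.4  -0.45 -0.13]
0.079 [-0.09   0.105  0.079] [ 1.33 -0.38 -0.09]
0.078 [-0.09   0.105  0.078] [ 2.23  0.17 -2.07]
0.077 [-0.09   0.105  0.077] [ 1.37 -0.27 -0.69]
0.076 [-0.09   0.105  0.076] [ 0.68 -0.31 -1.22]
0.075 [-0.0899  0.105   0.0751] [ 0.21 -0.56  1.53]
0.074 [-0.0898  0.105   0.0741] [ 0.8  -0.27  2.77]
8.975
```

```bash
cat > sw.py <<'E'
from bench import ctrl
from h import *; from st import *
import sys
y0,y1,st,z=map(float,sys.argv[1:5])
q=tool_q(s[2])
def go(y,z,v=.15): ctrl.move_straight(jig(s,[-.09,y,z])[0],q,v)
def frc(n=4):
    L=[]
    for _ in range(n): ctrl.sleep(.03); L.append(ctrl.get_contact_force())
    return R.from_euler('z',-s[2]).apply(np.mean(L,0))
low=0
for y in np.arange(y0,y1-1e-6,-st):
    go(y,z,.05); f=frc()
    print(y.round(4),tojig(ctrl.get_position()).round(4),f.round(2))
    low=low+1 if f[2]<1.8 else 0
    if low>=2 and y<0.02: break
    if abs(f[1])>12: print("side load");break
print(ctrl.get_time_s())
E
python3 sw.py .105 .03 .0125 .0725
```

```text
0.105 [-0.0898  0.105   0.0726] [0.23 0.22 4.68]
0.0925 [-0.0899  0.0915  0.0726] [ 0.39 -3.36  4.63]
0.08 [-0.0901  0.0793  0.0725] [ 0.07 -1.98  4.65]
0.0675 [-0.09    0.0667  0.0726] [-0.11 -2.2   4.49]
0.055 [-0.09    0.0542  0.0726] [-0.02 -2.41  4.99]
0.0425 [-0.09    0.0417  0.0726] [-0.19 -2.06  4.3 ]
0.03 [-0.09    0.0292  0.0726] [-0.17 -2.24  4.98]
12.5583
```

```bash
python3 sw.py .02 -.105 .006 .0725
```

```text
0.02 [-0.09    0.0194  0.0726] [ 0.19 -1.23  4.51]
0.014 [-0.09    0.0137  0.0725] [ 0.2  -0.33  5.04]
0.008 [-0.09    0.0076  0.0726] [-0.37  0.18  4.68]
0.002 [-0.09    0.0015  0.0725] [-0.29 -0.56  4.76]
-0.004 [-0.09   -0.0045  0.0725] [0.32 0.01 4.28]
-0.01 [-0.09   -0.0105  0.0726] [ 0.3  -0.19  4.76]
-0.016 [-0.09   -0.0165  0.0726] [-0.22 -0.53  4.49]
-0.022 [-0.09   -0.0225  0.0726] [-0.06 -0.15  4.25]
-0.028 [-0.09   -0.0285  0.0725] [0.01 0.04 4.44]
-0.034 [-0.09   -0.0345  0.0726] [-0.2  -0.35  4.99]
-0.04 [-0.09   -0.0405  0.0725] [ 0.28 -0.01  4.66]
-0.046 [-0.09   -0.0464  0.0725] [-0.02 -0.34  4.62]
-0.052 [-0.09   -0.0524  0.0726] [-0.05  0.02  4.08]
-0.058 [-0.09   -0.0584  0.0726] [-0.2   0.11  4.64]
-0.064 [-0.09   -0.0645  0.0726] [-0.44 -0.1   4.45]
-0.07 [-0.09   -0.0704  0.0726] [-0.02  0.14  4.53]
-0.076 [-0.09   -0.0764  0.0726] [-0.1   0.33  4.56]
-0.082 [-0.0901 -0.0828  0.0725] [ 0.27 -1.89  3.58]
-0.088 [-0.0902 -0.0876  0.0721] [ 0.11 -0.14  0.1 ]
-0.094 [-0.09   -0.094   0.0725] [ 0.22  0.21 -0.09]
20.6417
```

Run:
```python
from bench import ctrl
from h import *; from st import *
q=tool_q(s[2])
def go(y,z,v=.15): ctrl.move_straight(jig(s,[-.09,y,z])[0],q,v)
def frc(n=3):
    L=[]
    for _ in range(n): ctrl.sleep(.03); L.append(ctrl.get_contact_force())
    return R.from_euler('z',-s[2]).apply(np.mean(L,0))
go(-.0965,.0725,.05); print(frc().round(2))
z=.070
while z>.0545:
    go(-.0965,z,.03); f=frc()
    print(round(z,4),tojig(ctrl.get_position()).round(4),f.round(2))
    if f[2]>22 or abs(f[0])>12 or abs(f[1])>12: break
    z-=.001
print(ctrl.get_time_s())
```

```text
[-0.28  0.15  0.02]
0.07 [-0.09   -0.0964  0.0699] [-0.    0.38 -0.11]
0.069 [-0.09   -0.0965  0.069 ] [ 0.18 -0.59 -0.01]
0.068 [-0.09   -0.0965  0.068 ] [-0.02 -0.18 -0.43]
0.067 [-0.0899 -0.0965  0.0671] [ 0.4  -0.87  0.75]
0.066 [-0.0898 -0.0966  0.0662] [-0.01  0.12  4.57]
0.065 [-0.0898 -0.0966  0.0652] [-0.88  0.36  5.13]
0.064 [-0.0899 -0.0966  0.0641] [-0.1  -0.    4.74]
0.063 [-0.0898 -0.0966  0.0631] [0.5  0.22 4.92]
0.062 [-0.0899 -0.0966  0.0621] [0.67 0.39 4.72]
0.061 [-0.0899 -0.0966  0.061 ] [ 0.87 -0.29  4.3 ]
0.06 [-0.0899 -0.0966  0.06  ] [ 1.65 -1.28  4.43]
0.059 [-0.0899 -0.0966  0.0591] [ 1.22 -0.74  4.56]
0.058 [-0.0899 -0.0966  0.0581] [ 1.11 -0.74  5.13]
0.057 [-0.0898 -0.0966  0.058 ] [-2.05  1.62 14.19]
0.056 [-0.0897 -0.0966  0.0578] [-5.24  2.85 23.12]
26.2417
```

Contact came at a TCP height of 0.067 and the key hit a hard stop at 0.058, so it travelled the full 9 mm. Next I lift clear and look.

Run:
```python
from bench import ctrl
from h import *; from st import *
q=tool_q(s[2])
def go(y,z,v=.15): ctrl.move_straight(jig(s,[-.09,y,z])[0],q,v)
go(-.0965,.09,.05); go(-.0965,.22)
ctrl.move_pose([.45,-.30,.30],q); ctrl.sleep(.3)
for n in("top","side"):
    d=ctrl.capture(n); cv2.imwrite(f"pics/{n}1.png",d["pixels"])
    for t in ("jaw","plate_mid","spool_mid","tin_mid","hammer"):
        print(n,t,[(round(r["score"],2),[round(float(x)) for x in r["rect"]]) for r in ctrl.outline_of(t,n)])
a=[cv2.resize(cv2.imread(f"pics/top{i}.png")[180:350,240:470],None,fx=1.7,fy=1.7,interpolation=2) for i in(0,1)]
b=[cv2.resize(cv2.imread(f"pics/side{i}.png")[155:340,220:450],None,fx=1.7,fy=1.563,interpolation=2) for i in(0,1)]
h=min(a[0].shape[0],b[0].shape[0])
cv2.imwrite("pics/cmp.png",np.vstack([np.hstack([x[:h] for x in a]),np.hstack([x[:h] for x in b])]))
print(ctrl.get_time_s())
```

```text
top jaw [(0.92, [357, 275, 90, 33])]
top plate_mid [(0.88, [345, 242, 81, 62]), (0.69, [362, 265, 198, 136])]
top spool_mid [(0.91, [225, 329, 43, 42]), (0.5, [398, 280, 17, 6])]
top tin_mid [(0.87, [492, 252, 31, 33])]
top hammer [(0.85, [257, 245, 43, 94])]
side jaw [(0.94, [348, 237, 16, 67])]
side plate_mid [(0.86, [318, 233, 58, 66])]
side spool_mid [(0.96, [350, 358, 42, 48])]
side tin_mid [(0.59, [379, 148, 23, 43])]
side hammer [(0.97, [284, 294, 98, 35])]
29.7333
```

View pics/cmp.png

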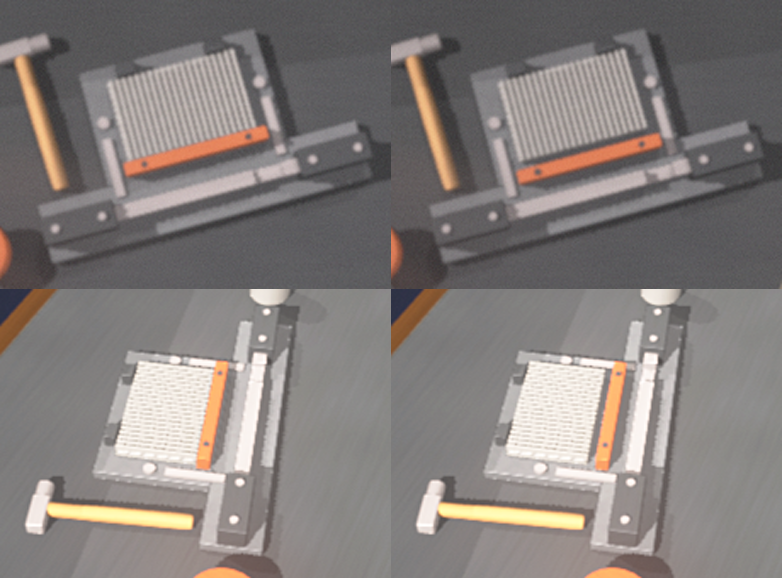

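The before/after pictures show a clear gap between the copper jaw and the plate: in the top view the jaw's centre moved from row 268 to about 275. The plate, hammer, spool and tin have not moved.

```bash
python3 -c "
from bench import ctrl
ctrl.close_job()"
```

```text
the job is handed in; nothing more can be done
```

The release key is fully down, the copper jaw has backed off the plate, and I handed the job in. The last clock reading, just before that, was 29.7 s of the 59 s allowed.

- **Touch-down:** With the gripper shut, I touched the bar about 35 mm from its left end. I then swept right with about 4.5 N of contact force, which held through the 75–110 mm zone.
- **Finding the notch:** The force dropped to zero about 226 mm from the left end. That puts the notch centre near y = -97 mm in the jig, which matches the camera estimate.
- **Pressing the key:** The key moved about 9 mm at roughly 4–5 N, below the stated 6–9 N. It then met a hard stop, where I pressed to 23 N before moving clear.
- **Last checks:** Before and after pictures from the top and side cameras show the jaw standing off the plate by a clear gap. The plate, hammer, spool and tin appear unmoved by eye. I did not measure the jaw's travel in millimetres.
- **Disagreements:** My first estimate of the jig's position was about 2–4 mm off against the wrist camera, so I corrected it before touching down. The network for finding the key was unreliable: it marked the spool as the key in the first top view and missed the key in the wrist view. I therefore located the notch from the picture and by touch.

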